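# Put the hole saw away and shut the drawer

### The job

Put the red hole saw into the open top drawer of the small chest, standing upright with its shank up as it stands now, then push that drawer fully shut. Leave the blue hole saw where it is.

Things in the scene. Friction and masses are not known exactly. Their poses are not given: they have to be found in the camera images.
- red_saw_mid (a point): The hole saw to put away: a red steel cup, 46 mm diameter from its toothed rim at the bottom up to 40 mm, closed on top, with a collar (26 mm across) and a thin shank (11 mm across) ending 56 mm above the rim. It stands on the bench mouth down, shank up; about 130 g. The point is on its axis 25 mm above the rim; z runs up the shank.
- blue_saw_mid (a point): A blue hole saw that is to stay where it is, otherwise like the red one: a steel cup, 46 mm diameter from its toothed rim at the bottom up to 40 mm, closed on top, with a collar (26 mm across) and a thin shank (11 mm across) ending 56 mm above the rim. It stands on the bench mouth down, shank up; about 130 g. The point is on its axis 25 mm above the rim; z runs up the shank.
- drawer_spot (a point): A point on the floor of the open top drawer of a grey chest with pale wooden drawer fronts, about 100 mm above the bench; it moves with the drawer. x: level, the way the drawer shuts; y: along its front; z: up. Floor: 50 mm clear to the front in -x, 99 mm to each side wall. Front 21 mm thick, top at z 68 mm; walls 58 mm. Chest's top board: z 68 to 80 mm, starts at x = opening - 56 mm.
- chest_drawer0_handle (a point): Middle of that drawer's handle: a level dark steel bar, 11 mm thick, 120 mm long along y, centred 35 mm in front of the drawer front's outer face and 106 mm in -x, 42 mm in z from the drawer floor point; same axes. About 142 mm above the bench. A like drawer with a like handle 78 mm lower stays shut. The chest is fixed.
- chest_drawer0 (a joint): Opening of the top drawer in m: 0 is fully shut against its stop, growing as it comes out (115 to 145 mm at the start). It slides with about 1 N of friction, stays where it is left and does not latch.

How it is judged:
By the outcome, as a careful person would: the job done as asked, in the order asked, and still so for the second after the job is handed in, with the robot touching nothing.
It also fails if it takes over 54 s, if anything falls off the work surface, if the arm or the gripper's body presses on something with over 40 N, if the wrist force passes 120 N, or if a joint passes its speed limit or range.

### The arm

A 6-joint arm with a two-finger parallel gripper is mounted at the origin on the work surface. World frame = base frame: x ahead of the robot, y to its left, z up, the work surface at z = 0. Lengths are in m, angles in rad, forces in N, time in s.
With the tool pointing down it reaches from about 0.425 to 0.925 m from the base axis. Payload 12.5 kg.
Tool frame: the origin (TCP) lies at the very end of the fingers, on their centre line; the grasp point (between the pads) lies 19 mm behind it; z points along the fingers, y is the line along which they close (so a half turn about z gives the same grasp; the last joint's range is limited). The gripper opens to 85 mm and grips with 20 to 120 N. Pads are 22 mm wide; open, the fingers measure 114 mm over their backs; the gripper's body (76 mm by 85 mm) begins 54 mm behind the grasp point. The pads swing forward as they close: fully open they stand 13 mm farther back than shut.
Start: joints at [-1.323, 0.491, 1.559, -0, 1.092, -0.106], TCP at [0.217, -0.586, 0.231] pointing down, gripper open.
Joint ranges: [-3.1, 3.1], [-0.84, 2.19], [0.05, 2.79], [-1.13, 4.28], [0.06, 2.93], [-2.69, 2.69]. Speed limits (rad/s): [2.22, 2.22, 2.79, 3.14, 3.14, 3.14].

### API

Orientations are given as a unit quaternion [w, x, y, z].
In Python, from plant import * gives the robot as it stands. The module is installed in compiled form; this text tells all that it offers.
- The arm moves only by the tool jog_arm, never from a script. Its argument "motion" is a list of rows, each a list of 3 entries, a list of its own where there are three numbers: the turn, a rotation vector about the tool's x, y, z in rad, then the shift along the tool's x, y, z in cm, then the closure in counts, from 0 (fully open) to 255 (shut). In form: [[[ax, ay, az], [tx, ty, tz], grip], ...]. A call has 1 to 10 rows; each row shifts and turns the commanded pose from where the row before left it, along the tool's axes as they then stand; what a row does not reach is not made up. A row lasts 1/8 s, in which the tool goes at most 62.5 mm and 10.7 degrees, less where a joint would pass 70% of its speed; a pose out of reach is approached as far as the arm can. A call with a gripper value outside its range is refused whole. The fingers move at their own pace and stop on an object; "squeeze" is the grip in N (left out, the last holds). Time passes only in rows, so rows that do not move let the fingers close. It gives the time, the measured TCP pose, the force, the opening and the grip force at its end, in the units of the state.
- get_state(): the state, without advancing time (a new reading comes with each control period).
- grab_frame(name): name is "scene" or "top" or "wrist"; returns a dict with "frame" (420x560x3 uint8, red, green, blue), "camera_matrix" (3x3 intrinsics, pixels), "position" and "attitude" of the camera in the world. Camera axes: x right, y down, z forward; pixel columns grow to the right and rows downward; lengths in m; the calibration is good to about 2 mm. The wrist camera is an equidistant fisheye: a pixel r from the principal point sees the ray r / f radians off the axis. A picture is of the moment at which its call begins. There is no depth.
- close_job(): hands the job in; it is judged then, once.
The state is a dict: "time_s": time; "q": joint angles; "joint_velocities": joint speeds; "joint_efforts": joint torques, N m; "eef_pos": TCP position; "orientation": TCP orientation; "wrist_force": force on the tool from outside, world axes, zero at the start; "moment": the same for the moment, N m; "finger_gap": finger opening in m; "gripper_force": force on a finger pad.
Only numpy, scipy, OpenCV 4.12 (cv2) and the standard library are available. Lean on these libraries where they do the work, as an engineer would, in place of code of your own. Each camera call takes 0.05 s, during which the arm holds its last target. There are 200 camera calls.

## Working session

There is one attempt and no reset: what is moved stays moved. The work goes in short steps, Python scripts to look and compute and a tool call to move; the robot and the scene stay as the last step left them, time stands still between calls to the robot, and variables do not carry over. Pictures are saved under pics/ and viewed, at most 10 in all, crops included, and the job is handed in when it is done.

Besides the shell and the picture viewer there is one more tool, called by a JSON object that holds its "fn" and its "kwargs". jog_arm: Moves the arm, as the interface text tells. Its arguments: {"type":"object","properties":{"motion":{"type":"array"},"squeeze":{"type":"number"}},"required":["motion"]}

```bash
mkdir -p pics; cat > h.py <<'E'
from plant import *
import numpy as np, cv2
from scipy.spatial.transform import Rotation as R
def rot(q):
    q=np.asarray(q,float)
    return q if q.shape==(3,3) else R.from_quat([q[1],q[2],q[3],q[0]]).as_matrix()
def ray(f,u,v):
    K=np.array(f["camera_matrix"]); d=np.array([(u-K[0,2])/K[0,0],(v-K[1,2])/K[1,1],1.])
    return np.array(f["position"]),rot(f["attitude"])@d
def onz(f,u,v,z):
    p,d=ray(f,u,v); return p+d*(z-p[2])/d[2]
def proj(f,P):
    c=rot(f["attitude"]).T@(np.array(P)-np.array(f["position"])); K=np.array(f["camera_matrix"]); return (K@c/c[2])[:2]
E
python3 - <<'E'
from h import *
for n in("scene","top"):
    f=grab_frame(n); cv2.imwrite(f"pics/{n}0.png",f["frame"][:,:,::-1]); print(n,f["position"],f["attitude"],f["camera_matrix"])
    h=cv2.cvtColor(f["frame"],cv2.COLOR_RGB2HSV)
    for c,m in(("red",((h[...,0]<8)|(h[...,0]>172))&(h[...,1]>120)&(h[...,2]>50)),("blue",(abs(h[...,0].astype(int)-112)<14)&(h[...,1]>110)&(h[...,2]>50))):
        k,_,s,ce=cv2.connectedComponentsWithStats(m.astype(np.uint8))
        for i in range(1,k):
            if s[i,4]>60: print(c,s[i],ce[i].round(1))
s=get_state();print(s)
E
```

```text
scene [ 1.2634716  -0.46767039  0.69273228] [-0.37237056  0.77992363  0.44933547 -0.22617898] [[409.22741688   0.         281.89967478]
 [  0.         409.22741688 206.62768587]
 [  0.           0.           1.        ]]
red [225 206  18  21 242] [233.5 217.3]
blue [174 224  20  23 250] [184.7 236.2]
blue [   0  231   38  118 2449] [ 17.2 291.8]
top [ 0.49818288 -0.09075286  1.14851081] [ 0.0340282  -0.70574748  0.70629372 -0.04372365] [[547.02460593   0.         279.19648362]
 [  0.         547.02460593 209.90010734]
 [  0.           0.           1.        ]]
red [  0 231  17  15 186] [  7.  237.8]
red [306 265  23  23 278] [316.4 276. ]
blue [310   0   5  19  92] [312.    9.1]
blue [372 263  23  22 268] [382.8 273.6]
{'time_s': 0.1, 'q': array([-1.32258511e+00,  4.91481485e-01,  1.55937953e+00,  1.81452289e-05,
        1.09171040e+00, -1.05630359e-01]), 'joint_velocities': array([ 7.83189896e-04, -2.55233411e-03, -2.91484775e-03, -6.96756779e-06,
        1.83102966e-03,  4.90538098e-04]), 'joint_efforts': array([ 4.25996914e-03, -6.19447088e+01, -2.62026089e+01, -3.64448022e-05,
        2.93601523e-03,  3.94045492e-05]), 'eef_pos': array([ 0.21652374, -0.58608576,  0.23080033]), 'orientation': array([-4.88712863e-04,  9.84390917e-01,  1.75995123e-01, -2.68300539e-05]), 'wrist_force': array([-0.06198284, -1.07819418, -0.09347886]), 'moment': array([ 0.05136959, -0.03212179,  0.02742019]), 'gripper_force': 0.0, 'finger_gap': 0.08519415186790398}
```

View pics/scene0.png

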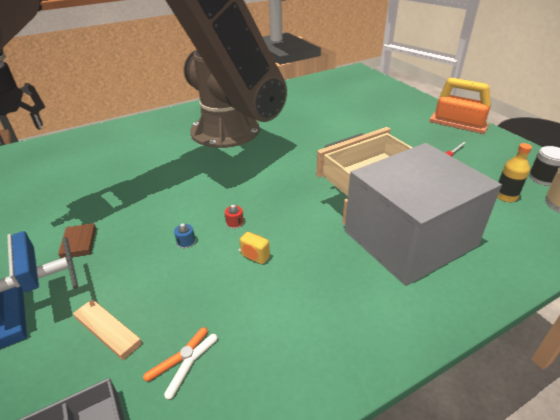

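View pics/top0.png

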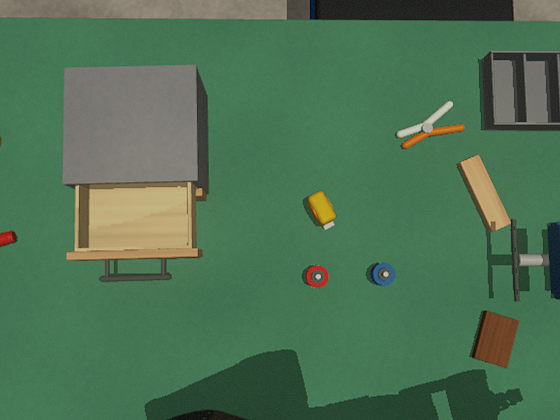

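The scene view shows the red saw at (233,217) and the blue one at (185,236). In the top view, red is at (317,276), blue at (383,274), the drawer front spans (68,257) to (200,252), and the handle bar is near (135,278). Image up is +x and left is +y.

```bash
python3 - <<'E'
from h import *
f=grab_frame("top"); g=cv2.cvtColor(f["frame"],cv2.COLOR_RGB2HSV)
s=grab_frame("scene"); gs=cv2.cvtColor(s["frame"],cv2.COLOR_RGB2HSV)
# cup top outline -> circle on z=0.040
for n,h0 in(("red",0),("blue",112)):
    x0={"red":295,"blue":362}[n]
    m=np.zeros(g.shape[:2],np.uint8); sub=g[250:305,x0:x0+45]; d=abs(sub[...,0].astype(int)-h0); d=np.minimum(d,180-d)
    m[250:305,x0:x0+45]=((d<12)&(sub[...,1]>110))*255
    c=max(cv2.findContours(m,cv2.RETR_EXTERNAL,cv2.CHAIN_APPROX_NONE)[0],key=cv2.contourArea)
    (u,v),r=cv2.minEnclosingCircle(c); P=onz(f,u,v,.036)
    print(n,"top",u,v,r,P.round(4),"diam",2*r/547*(1.1485-.036), "scene reproj shank tip",proj(s,[P[0],P[1],.056]),"mid",proj(s,[P[0],P[1],.02]))
# shank top bright blob
for n,(u0,v0) in(("red",(317,276)),("blue",(383,274))):
    sub=g[v0-8:v0+9,u0-8:u0+9]; m=(sub[...,1]<80)&(sub[...,2]>90); y,x=np.nonzero(m)
    print(n,"collar/shank",len(x),onz(f,u0-8+x.mean(),v0-8+y.mean(),.05).round(4))
# handle: dark pixels
v=g[...,2]; sub=np.zeros_like(v); sub[260:288,95:180]=(v[260:288,95:180]<75)&(g[260:288,95:180,1]<110)
ys,xs=np.nonzero(sub); print("handle px",xs.min(),xs.max(),ys.min(),ys.max())
m=sub.copy(); c=max(cv2.findContours(m,cv2.RETR_EXTERNAL,cv2.CHAIN_APPROX_NONE)[0],key=cv2.contourArea)
# bar: bottom edge fit
cols=np.arange(105,167); bot=[ys[xs==k].max() if (xs==k).any() else np.nan for k in cols]; top=[ys[xs==k].min() if (xs==k).any() else np.nan for k in cols]
print(bot,top)
# wood front
w=((g[...,0]>8)&(g[...,0]<28)&(g[...,1]>60)&(v>80)).astype(np.uint8)
for k in(72,90,120,150,180,196):
    y=np.nonzero(w[170:275,k])[0]+170; print("wood",k,y.min(),y.max(),onz(f,k,y.max()+.5,.168).round(4))
for r in(200,225,250,254): 
    x=np.nonzero(w[r,50:215])[0]+50; print("row",r,x.min(),x.max())
for p in((65,183.5),(196,185.5),(65,68),(196,67)): print("chest",p,onz(f,*p,.180).round(4))
c=f["frame"][160:300,50:215,::-1]; cv2.imwrite("pics/crop.png",cv2.resize(c,None,fx=4,fy=4,interpolation=cv2.INTER_CUBIC)[:, :660])
E
```

```text
red top 316.8409118652344 276.0 11.555412292480469 [ 0.4867 -0.182   0.036 ] diam 0.04700327669244798 scene reproj shank tip [233.05615236 204.48011998] mid [234.33866518 215.43114301]
blue top 382.5 273.5 12.020915031433105 [ 0.4915 -0.3152  0.036 ] diam 0.04889677503645093 scene reproj shank tip [183.1980336  223.10201907] mid [185.65615154 234.22305445]
red collar/shank 65 [ 0.4861 -0.1816  0.05  ]
blue collar/shank 59 [ 0.4913 -0.3163  0.05  ]
handle px 99 170 260 281
[np.int64(281), np.int64(281), np.int64(281), np.int64(281), np.int64(280), np.int64(280), np.int64(280), np.int64(280), np.int64(280), np.int64(280), np.int64(280), np.int64(280), np.int64(280), np.int64(280), np.int64(280), np.int64(280), np.int64(280), np.int64(280), np.int64(280), np.int64(280), np.int64(280), np.int64(280), np.int64(280), np.int64(280), np.int64(280), np.int64(280), np.int64(280), np.int64(280), np.int64(280), np.int64(280), np.int64(279), np.int64(279), np.int64(280), np.int64(280), np.int64(280), np.int64(280), np.int64(280), np.int64(280), np.int64(280), np.int64(279), np.int64(279), np.int6
[... 996 characters left out ...]
), np.int64(274), np.int64(274), np.int64(274), np.int64(274), np.int64(274), np.int64(274), np.int64(274), np.int64(274), np.int64(274), np.int64(274), np.int64(267), np.int64(273), np.int64(279), np.int64(261), np.int64(260), np.int64(273)]
wood 72 252 259 [0.5178 0.2639 0.168 ]
wood 90 184 259 [0.5178 0.2321 0.168 ]
wood 120 183 258 [0.5195 0.1791 0.168 ]
wood 150 183 257 [0.5212 0.1259 0.168 ]
wood 180 182 257 [0.5212 0.0726 0.168 ]
wood 196 187 256 [0.5229 0.0442 0.168 ]
row 200 75 195
row 225 75 195
row 250 75 201
row 254 66 202
chest (65, 183.5) [0.6525 0.2774 0.18  ]
chest (196, 185.5) [0.649  0.0444 0.18  ]
chest (65, 68) [0.8656 0.2862 0.18  ]
chest (196, 67) [0.8683 0.0478 0.18  ]
```

View pics/crop.png

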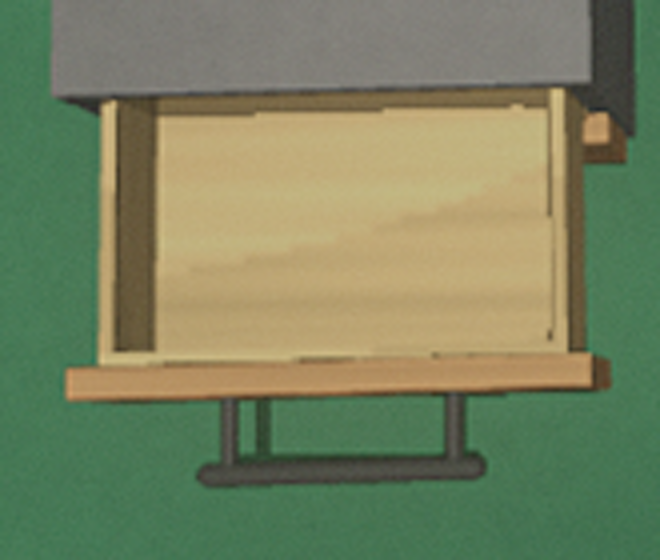

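The crop shows the front's outer top edge running (68,400) to (592,388), the chest edge (52,97) to (590,83), and the bar ending at (200,475) and (485,465). The chest is therefore turned about +1.4°. Both saws' diameters and scene reprojections agree with the given sizes, so I'm moving above the red one.

{"fn": "jog_arm", "kwargs": {"motion": [[[0,0,0.165],[0,0,0],0],[[0,0,0.165],[0,0,0],0],[[0,0,0],[3.5,-4.97,1],0],[[0,0,0],[3.5,-4.97,1],0],[[0,0,0],[3.5,-4.97,1],0],[[0,0,0],[3.5,-4.97,1],0],[[0,0,0],[3.5,-4.97,1],0],[[0,0,0],[3.5,-4.97,1],0],[[0,0,0],[3.5,-4.97,1],0],[[0,0,0],[3.5,-4.97,1],0]], "squeeze": 40}}

```text
time_s: 1.45
eef_pos: [0.488, -0.1804, 0.1511]
orientation: [0.0, 1.0, 0.012, 0.0]
wrist_force: [-0.1, -0.9, 0.3]
finger_gap: 0.0856
gripper_force: 0.0
```

```bash
cat >> h.py <<'E'
def rel(P):
    "offset to world point P in tool axes, cm; and tool axes"
    s=get_state(); M=rot(s["orientation"]); return (M.T@(np.array(P)-s["eef_pos"])*100).round(2)
E
python3 - <<'E'
from h import *
f=grab_frame("top"); s=get_state()
print(s["eef_pos"],rot(s["orientation"]).round(3),s["q"].round(2),s["time_s"])
print("to grasp",rel([.4865,-.182,.008]))
a=onz(f,67,260,.168);b=onz(f,198,257,.168);print("front ends",a,b,np.degrees(np.arctan2(b[0]-a[0],a[1]-b[1])))
H=onz(f,135.2,277.3,.143);print("handle",H)
c1=onz(f,63,184.3,.18);c2=onz(f,197.5,180.8,.18);print("chest",c1,c2,np.degrees(np.arctan2(c2[0]-c1[0],c1[1]-c2[1])))
t=np.radians(1.4);sp=H[:2]+.106*np.array([np.cos(t),np.sin(t)]);print("spot",sp)
m=(c1+c2)/2;print("opening",(m[0]-sp[0])+.056)
# floor corners (front-left, front-right inner, wall tops)
for p in((79,247.5),(188.5,248)):print(onz(f,*p,.158))
E
```

```text
[ 0.49020176 -0.17535784  0.1499903 ] [[ 1.     0.027 -0.   ]
 [ 0.027 -1.     0.001]
 [-0.    -0.001 -1.   ]] [-0.47  0.45  1.9   0.    0.79  1.07] 1.5
to grasp [-0.39  0.67 14.2 ]
front ends [0.51697548 0.27274986 0.168     ] [0.52200805 0.04060834 0.168     ] 1.2419129682734897
handle [0.48596742 0.15737753 0.143     ]
chest [0.65104372 0.2808737  0.18      ] [0.65752461 0.04189512 0.18      ] 1.5534308219845325
spot [0.59193577 0.15996734]
opening 0.11834839184571505
[0.53954129 0.25589298 0.158     ]
[0.53845195 0.05929091 0.158     ]
```

{"fn": "jog_arm", "kwargs": {"motion": [[[0,0,0],[-0.39,0.67,2],0],[[0,0,0],[0,0,3],0],[[0,0,0],[0,0,3],0],[[0,0,0],[0,0,3],0],[[0,0,0],[0,0,2],0],[[0,0,0],[0,0,1.2],0],[[0,0,0],[0,0,0],0],[[0,0,0],[0,0,0],0]]}}

```text
time_s: 2.5
eef_pos: [0.4836, -0.1891, 0.0099]
orientation: [0.0, 1.0, 0.012, 0.0]
wrist_force: [-0.3, 0.3, -0.1]
finger_gap: 0.0851
gripper_force: 0.0
```

```bash
python3 - <<'E'
from h import *
f=grab_frame("wrist"); cv2.imwrite("pics/w1.png",f["frame"][:,:,::-1]); print(get_state()["eef_pos"],rel([.4865,-.182,.008]))
E
```

```text
[ 0.48360394 -0.18912094  0.01004474] [ 0.31 -0.71  0.2 ]
```

View pics/w1.png

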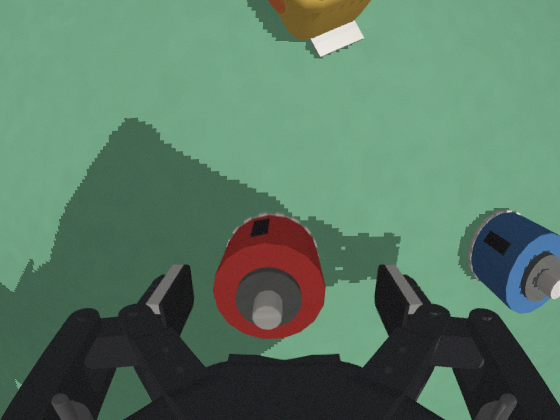

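The wrist view has the red saw at (268,280) between the pads, left of their centre at about (284,280). This matches the 7 mm residual in y. I'll centre, close and lift.

{"fn": "jog_arm", "kwargs": {"motion": [[[0,0,0],[0.31,-0.71,0.1],0],[[0,0,0],[0,0,0],0],[[0,0,0],[0,0,0],255],[[0,0,0],[0,0,0],255],[[0,0,0],[0,0,0],255],[[0,0,0],[0,0,0],255],[[0,0,0],[0,0,0],255],[[0,0,0],[0,0,0],255],[[0,0,0],[0,0,0],255]], "squeeze": 40}}

```text
time_s: 3.68
eef_pos: [0.4863, -0.1818, 0.0086]
orientation: [0.0, 1.0, 0.012, 0.0]
wrist_force: [-0.4, 2.0, 5.9]
finger_gap: 0.0439
gripper_force: 40.4
```

{"fn": "jog_arm", "kwargs": {"motion": [[[0,0,0],[0,0,-2],255],[[0,0,0],[0,0,-4],255],[[0,0,0],[0,0,-5.5],255],[[0,0,0],[0,0,-5.5],255],[[0,0,0],[0,0,-5.5],255],[[0,0,0],[1.4,-4.2,0],255],[[0,0,0],[1.4,-4.2,0],255],[[0,0,0],[1.4,-4.2,0],255],[[0,0,0],[1.4,-4.2,0],255],[[0,0,0],[1.4,-4.2,0],255]]}}

```text
time_s: 4.92
eef_pos: [0.5513, 0.0312, 0.233]
orientation: [0.0, 1.0, 0.012, -0.0]
wrist_force: [0.9, -1.2, -1.5]
finger_gap: 0.0441
gripper_force: 41.3
```

{"fn": "jog_arm", "kwargs": {"motion": [[[0,0,0],[1.4,-4.2,0],255],[[0,0,0],[1.4,-4.2,0],255],[[0,0,0],[1.4,-4.2,0],255],[[0,0,0],[0,0,0],255],[[0,0,0],[0,0,0],255],[[0,0,0],[0,0,0],255]]}}

```text
time_s: 5.68
eef_pos: [0.59, 0.1558, 0.2332]
orientation: [0.0, 1.0, 0.011, -0.0]
wrist_force: [-0.1, -0.4, -2.3]
finger_gap: 0.0441
gripper_force: 41.3
```

```bash
python3 - <<'E'
from h import *
f=grab_frame("wrist"); cv2.imwrite("pics/w2.png",f["frame"][:,:,::-1]); s=get_state(); print(s["eef_pos"],s["finger_gap"],s["wrist_force"],rel([.590,.160,.110]))
E
```

```text
[0.59008008 0.15584243 0.23329909] 0.04402052322676819 [ 0.53504122  0.55725922 -1.60195721] [ 0.   -0.42 12.33]
```

View pics/w2.png

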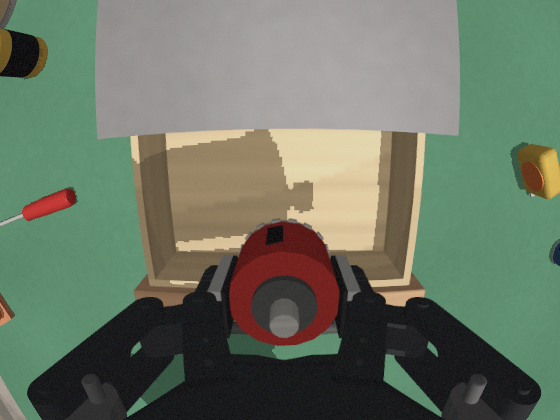

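The wrist view shows the red saw upright in the pads at (284,285), above the drawer and clear of the chest's board edge at row 135. I'll descend to just above the floor, checking the camera clearance first.

```bash
python3 - <<'E'
from h import *
f=grab_frame("wrist"); print(np.array(f["position"])-get_state()["eef_pos"])
E
```

```text
[0.0723389  0.0021289  0.14315596]
```

{"fn": "jog_arm", "kwargs": {"motion": [[[0,0,0],[-0.1,-0.4,2],255],[[0,0,0],[0,0,3],255],[[0,0,0],[0,0,3],255],[[0,0,0],[0,0,2],255],[[0,0,0],[0,0,1.3],255],[[0,0,0],[0,0,0],255],[[0,0,0],[0,0,0],255]]}}

```text
time_s: 6.65
eef_pos: [0.5895, 0.1607, 0.1211]
orientation: [-0.0, 1.0, 0.012, 0.001]
wrist_force: [0.6, -0.3, -2.3]
finger_gap: 0.0435
gripper_force: 41.3
```

{"fn": "jog_arm", "kwargs": {"motion": [[[0,0,0],[0,0,0.5],255],[[0,0,0],[0,0,0.4],255],[[0,0,0],[0,0,0.2],255],[[0,0,0],[0,0,0],255],[[0,0,0],[0,0,0],255]]}}

```text
time_s: 7.28
eef_pos: [0.5891, 0.1608, 0.1093]
orientation: [0.0, 1.0, 0.012, 0.0]
wrist_force: [0.3, -0.1, -1.0]
finger_gap: 0.0437
gripper_force: 41.3
```

{"fn": "jog_arm", "kwargs": {"motion": [[[0,0,0],[0,0,0.1],255],[[0,0,0],[0,0,0.05],255],[[0,0,0],[0,0,0],255],[[0,0,0],[0,0,0],255]]}}

```text
time_s: 7.78
eef_pos: [0.5896, 0.1608, 0.1086]
orientation: [-0.0, 1.0, 0.012, 0.001]
wrist_force: [-1.4, -1.2, 5.6]
finger_gap: 0.0442
gripper_force: 42.1
```

Contact with the drawer floor (force changed by about +7 N). I'll open and back off upward.

{"fn": "jog_arm", "kwargs": {"motion": [[[0,0,0],[0,0,0],120],[[0,0,0],[0,0,0],60],[[0,0,0],[0,0,0],0],[[0,0,0],[0,0,0],0],[[0,0,0],[0,0,0],0],[[0,0,0],[0,0,0],0],[[0,0,0],[0,0,-1.5],0],[[0,0,0],[0,0,-3],0],[[0,0,0],[0,0,-5],0],[[0,0,0],[0,0,-5],0]]}}

```text
time_s: 9.02
eef_pos: [0.5889, 0.1607, 0.2554]
orientation: [0.0, 1.0, 0.012, 0.0]
wrist_force: [-0.4, 0.2, 0.5]
finger_gap: 0.0853
gripper_force: 0.0
```

```bash
python3 - <<'E'
from h import *
f=grab_frame("wrist"); cv2.imwrite("pics/w3.png",f["frame"][:,:,::-1]); s=get_state(); print(s["eef_pos"],s["finger_gap"],rel([.449,.157,.25]))
E
```

```text
[0.59075418 0.16112619 0.26233101] 0.08537129019559557 [-14.19   0.07   1.09]
```

View pics/w3.png

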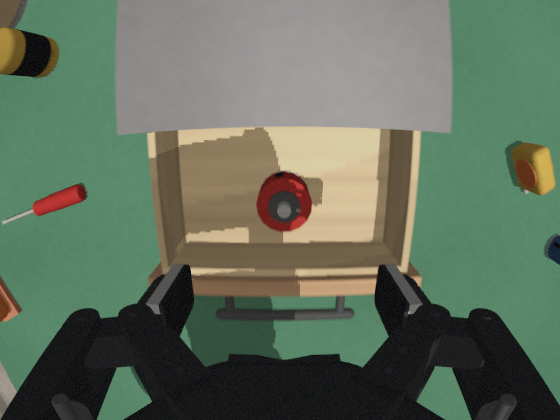

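The saw stands upright on the drawer floor at (284,203), clear of all sides, and the handle bar is at (285,313). Next I'll close the fingers and go in front of the handle.

{"fn": "jog_arm", "kwargs": {"motion": [[[0,0,0],[-4.8,0,0],255],[[0,0,0],[-4.8,0,0],255],[[0,0,0],[-4.7,0.05,0],255],[[0,0,0],[0,0,0],255],[[0,0,0],[0,0,0],255],[[0,0,0],[0,0,0],255],[[0,0,0],[0,0,0],255]], "squeeze": 20}}

```text
time_s: 9.95
eef_pos: [0.4467, 0.1568, 0.2526]
orientation: [0.0, 1.0, 0.012, -0.0]
wrist_force: [0.2, -0.0, 0.8]
finger_gap: -0.0001
gripper_force: 0.0
```

{"fn": "jog_arm", "kwargs": {"motion": [[[0,0,0],[0,0,3],255],[[0,0,0],[0,0,3.5],255],[[0,0,0],[0,0,3.5],255],[[0,0,0],[0,0,2.5],255],[[0,0,0],[0,0,0],255],[[0,0,0],[0.5,0,0],255],[[0,0,0],[0.5,0,0],255],[[0,0,0],[0.5,0,0],255],[[0,0,0],[0.5,0,0],255],[[0,0,0],[0.5,0,0],255]]}}

```text
time_s: 11.2
eef_pos: [0.4714, 0.1574, 0.1279]
orientation: [0.0, 1.0, 0.012, -0.0]
wrist_force: [-2.9, 0.2, 0.8]
finger_gap: -0.0001
gripper_force: 1.2
```

{"fn": "jog_arm", "kwargs": {"motion": [[[0,0,0],[0.7,0,0],255],[[0,0,0],[0.7,0,0],255],[[0,0,0],[0.7,0,0],255],[[0,0,0],[0.7,0,0],255],[[0,0,0],[0.7,0,0],255],[[0,0,0],[0.7,0,0],255],[[0,0,0],[0.7,0,0],255],[[0,0,0],[0.7,0,0],255],[[0,0,0],[0.7,0,0],255],[[0,0,0],[0.7,0,0],255]]}}

```text
time_s: 12.45
eef_pos: [0.5416, 0.1592, 0.1277]
orientation: [0.0, 1.0, 0.012, -0.0]
wrist_force: [-0.5, 1.1, 0.2]
finger_gap: 0.0002
gripper_force: 0.6
```

```bash
python3 - <<'E'
from h import *
f=grab_frame("scene"); cv2.imwrite("pics/s4.png",cv2.resize(f["frame"][90:290,280:520,::-1],None,fx=3,fy=3)); s=get_state(); print(s["eef_pos"],s["wrist_force"])
E
```

```text
[0.54245294 0.15910658 0.12781359] [ 0.28294892  0.13779095 -0.27878181]
```

View pics/s4.png

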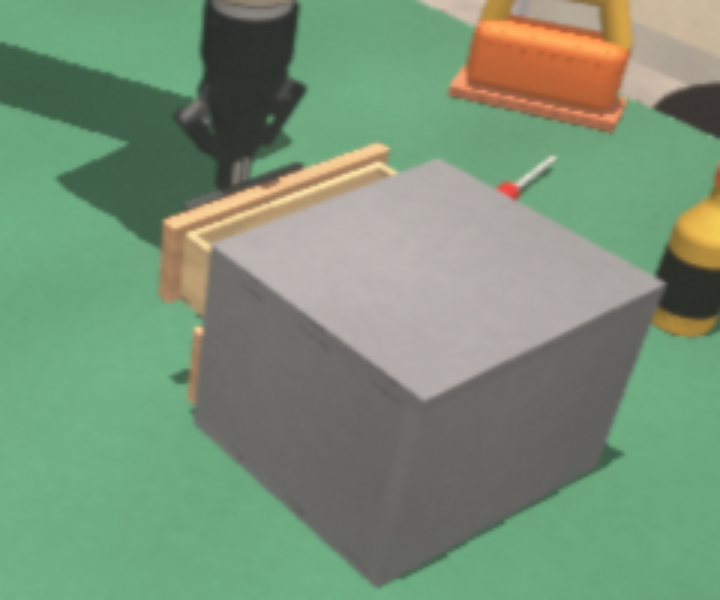

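The scene crop shows the fingers at (240,180) pushing the bar, with the drawer mostly in and about 4 to 5 cm still open. I'll keep going.

{"fn": "jog_arm", "kwargs": {"motion": [[[0,0,0],[0.6,0,0],255],[[0,0,0],[0.6,0,0],255],[[0,0,0],[0.6,0,0],255],[[0,0,0],[0.6,0,0],255],[[0,0,0],[0.5,0,0],255],[[0,0,0],[0.4,0,0],255],[[0,0,0],[0.3,0,0],255],[[0,0,0],[0.2,0,0],255]]}}

```text
time_s: 13.5
eef_pos: [0.5792, 0.16, 0.1278]
orientation: [0.0, 1.0, 0.012, 0.0]
wrist_force: [-1.2, 0.6, -0.7]
finger_gap: -0.0001
gripper_force: 0.5
```

{"fn": "jog_arm", "kwargs": {"motion": [[[0,0,0],[0.25,0,0],255],[[0,0,0],[0.25,0,0],255],[[0,0,0],[0.2,0,0],255],[[0,0,0],[0,0,0],255]]}}

```text
time_s: 14.0
eef_pos: [0.5864, 0.1602, 0.1278]
orientation: [0.0, 1.0, 0.012, 0.0]
wrist_force: [-0.1, -0.7, 0.4]
finger_gap: -0.0001
gripper_force: 0.0
```

{"fn": "jog_arm", "kwargs": {"motion": [[[0,0,0],[0.15,0,0],255],[[0,0,0],[0.15,0,0],255],[[0,0,0],[0.1,0,0],255],[[0,0,0],[0,0,0],255]]}}

```text
time_s: 14.5
eef_pos: [0.5895, 0.1603, 0.1278]
orientation: [0.0, 1.0, 0.012, -0.001]
wrist_force: [-4.5, -0.1, 2.5]
finger_gap: -0.0001
gripper_force: 2.4
```

{"fn": "jog_arm", "kwargs": {"motion": [[[0,0,0],[0.1,0,0],255],[[0,0,0],[0.1,0,0],255],[[0,0,0],[0,0,0],255],[[0,0,0],[0,0,0],255]]}}

```text
time_s: 15.0
eef_pos: [0.5897, 0.1602, 0.1277]
orientation: [0.0, 1.0, 0.012, -0.003]
wrist_force: [-15.5, -0.8, 7.8]
finger_gap: 0.0002
gripper_force: 7.5
```

The drawer is firmly on its stop: the force rose to 15 N with no motion. I'll back off, rise and check.

{"fn": "jog_arm", "kwargs": {"motion": [[[0,0,0],[-0.5,0,0],255],[[0,0,0],[-1.5,0,0],255],[[0,0,0],[-3,0,0],255],[[0,0,0],[-2,0,-3],255],[[0,0,0],[0,0,-5],255],[[0,0,0],[0,5,-3],255],[[0,0,0],[0,5,0],255],[[0,0,0],[0,5,0],255],[[0,0,0],[0,0,0],255],[[0,0,0],[0,0,0],255]]}}

```text
time_s: 16.25
eef_pos: [0.5253, 0.009, 0.2378]
orientation: [-0.0, 1.0, 0.012, 0.0]
wrist_force: [0.1, -0.2, 0.5]
finger_gap: -0.0004
gripper_force: 0.0
```

```bash
python3 - <<'E'
from h import *
f=grab_frame("top"); s=grab_frame("scene")
cv2.imwrite("pics/f5.png",np.hstack([cv2.resize(f["frame"][50:260,40:240,::-1],None,fx=2,fy=2),cv2.resize(s["frame"][90:300,300:500,::-1],None,fx=2,fy=2)]))
E
```

```text
(no output)
```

View pics/f5.png

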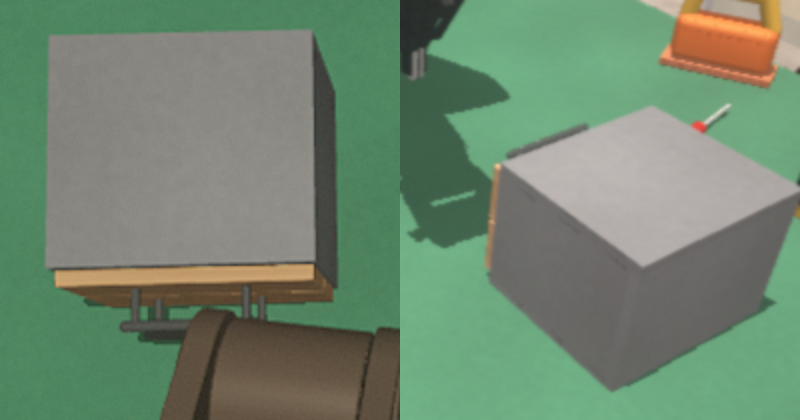

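The picture shows the drawer front flush with the chest: the front strip runs (55,275) to (315,270) in the top view, and both fronts line up in the scene view. The robot is clear, so I'm handing in.

```bash
python3 -c "
from plant import *
print(close_job())"
```

```text
the job is handed in; nothing more can be done
None
```

The red hole saw was standing upright in the top drawer when last seen before the push; the drawer is now shut against its stop, the blue saw was not touched, and the job is handed in.

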